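# Set a scraper to its honing angle on the stone

## Task

Take the scraper from its wooden rest by its wooden grip and set its whole cutting edge lightly on top of the sloping sharpening stone, grip end raised. Rock it up or down on its edge until the swinging pointer of the angle finder comes to rest on the index tab already set on the dial, and finish while holding it still there, edge pressed lightly on the stone, so that honing can begin. Leave the other things on the table where they are.

Things in the scene. Friction and masses are not known exactly. Their poses are not given: they have to be found in the camera images.
- scraper: Loose steel scraper, about 0.35 kg. Origin: middle of its dark wood grip. y runs along the tool from the edge (y -110 mm) to the tang's end (+126); x across; z up as it lies in the rest (origin 42 mm above the table). Grip: 30 mm wide in x, 25 thick in z, from y -50 to +50; pinch its sides within 15 mm of the origin, closing along x. Flared blade, 4 mm thick, y -56 to the 42 mm wide straight edge.
- edge_mid (a point): Middle of the scraper's straight cutting edge (axes as the scraper's).
- edge_near (a point): Corner of the cutting edge at the scraper's -x side, 21 mm from its middle.
- edge_far (a point): Corner of the cutting edge at the scraper's +x side, 21 mm from its middle.
- dial (a point): Centre of the face of the round angle finder (80 mm across, 26 mm thick, white face to the scraper's -x) fixed upright on the tang: at x -10, y +94, z +51 mm of the scraper; it fills y +54 to +134 and z up to +91 mm. Axes as the scraper's.
- pointer_tip (a point): Tip of the angle finder's black needle, 33 mm from the dial's centre. Its z axis runs from the dial's centre to the tip.
- index_tip (a point): The brass index tab (5 mm wide, 26 to 37 mm out, with a small screw head at the dial's rim), 33 mm from the dial's centre. Its z axis runs from the dial's centre to the tab.
- pointer (a joint): Angle of the needle on the dial (rad): a free pendulum that always seeks to stand upright in the world and swings for a second or so. 0: the tool is level; it grows as the grip end is raised above the edge, by the angle the tool is tilted; on the face it moves toward the tang end.
- index (a joint): Angle at which the index tab is set on the dial (rad), between 0.35 and 0.57, counted as the pointer's; it stays there.
- rest: Fixed wooden bench rest, 66 mm wide (x), 216 long (y), origin under it on the table, below the grip; axes as the scraper's lying in it. Slotted uprights at y -75 and +98 mm (14 thick) carry blade and tang at 40 mm height; cheeks up to 45 mm stand 3 to 5 mm off each side of the steel. Base 12 mm high, free space under the grip. The tool lifts straight out.
- stone: Fixed dark flat sharpening stone 190 x 60 x 12 mm on a sloping plank. Origin: centre of its underside. x along its length, rising 3.5 degrees toward the side where the scraper's grip belongs; y across; z square to its top face (z = 12 mm). Seen from above, the scraper's y axis then points along the stone's x axis. Cleats at its ends stay below its top.
- rinse_dish: Grey steel dish, 90 mm diameter, 48 mm high, a bystander. Origin: centre of its underside.
- abrasive_block: Black abrasive block 52 x 80 x 25 mm, a bystander. Origin: centre of its underside.
- rib: Flat pear wood rib 36 x 100 x 8 mm, a bystander. Origin: centre of its underside.

How it is judged:
By the outcome, as a careful person would: the job done as asked, in the order asked, and still so for the second after the job is handed in, while the arm keeps its last pose, push and grip.
It also fails if it takes over 42 s, if anything falls off the work surface, if the arm or the gripper's body presses on something with over 40 N, if the wrist force passes 120 N, or if a joint passes its speed limit or range.

## Robot

A 6-joint arm with a two-finger parallel gripper is mounted at the origin on a cart in front of the work surface, level with it; the furniture and walls round the work are solid. World frame = base frame: x ahead of the robot, y to its left, z up, the work surface at z = 0. Lengths are in m, angles in rad, forces in N, time in s.
With the tool pointing down it reaches from about 0.35 to 1 m from the base axis. Payload 7.1 kg.
Tool frame: the origin (TCP) lies between the finger pads; the fingertips stand ahead of it and the grasp point (between the pads) lies 6 mm ahead of it (bot.tip_extent is the z of the fingertips in the tool frame, in m); z points along the fingers, y is the line along which they close (so a half turn about z gives the same grasp; the last joint's range is limited). The gripper opens to 85 mm and grips with 20 to 120 N. Pads are 22 mm wide; open, the fingers measure 114 mm over their backs; the gripper's body (76 mm by 85 mm) begins 54 mm behind the grasp point. The pads swing forward as they close: fully open they stand 13 mm farther back than shut.
Start: joints at [1.13, 0.423, 1.63, -0, 1.089, -0.019], TCP at [0.256, 0.57, 0.256] pointing down, gripper open.
Joint ranges: [-3, 3], [-0.9, 2.11], [0.09, 2.58], [-1.31, 4.45], [0.11, 2.69], [-2.54, 2.54]. Speed limits (rad/s): [2.39, 2.39, 3.01, 3.14, 3.14, 3.14].

## Interface

Orientations are given as a rotation vector (axis times angle).
In Python, from rig import bot gives the robot as it stands. The module is installed in compiled form; this text tells all that it offers.
- The arm moves only by the tool drive_tool, never from a script. Its argument "steps" is a list of rows, each a list of 6 numbers: the shift along the tool's x, y, z scaled (see below), then the turn, a rotation vector about the tool's x, y, z scaled (see below). A call has 1 to 10 rows; each row is the pose to reach, as a shift and turn from the pose commanded when the call began, along the tool's axes at that moment, turning the shorter way round; what a row does not reach only later rows make up. The controller multiplies each number of a shift by 100 mm and each number of a turn by 180 degrees. A row lasts 1/12 s, in which the tool goes at most 41.7 mm and 7.16 degrees, less where a joint would pass 70% of its speed; a pose out of reach is approached as far as the arm can. A call with a number of a shift or a turn outside -1 to 1 is refused whole. A call with a gripper value outside its range is refused whole. "claw" is the opening, from -1 (shut) to 1 (fully open), set as the call begins (left out, the last holds). The fingers move at their own pace and stop on an object; the grip force is fixed at half the most. Time passes only in rows, so rows that repeat a pose let the fingers close. It gives the time, the measured TCP pose, the force, the opening and the grip force at its end, in the units of the state.
- bot.observe(): the state, without advancing time (a new reading comes with each control period).
- bot.read_camera(name): name is "scene" or "top" or "wrist"; returns the picture (400x640x3 uint8, red, green, blue); there is no depth.
- bot.camera_params(name): a dict with "fovy" (degrees; the focal length in pixels is half the picture's height over the tangent of half this angle, whatever the lens; pixels are square), "cx", "cy" (the principal point, pixels), "extrinsics" (4x4, takes a point from world to camera coordinates). Camera axes: x right, y up, looking along -z (the intrinsics and any distortion apply to the point x, -y, -z); pixel columns grow to the right and rows downward; lengths in m; the calibration is good to about 2 mm. A picture is of the moment at which its call begins: read the wrist's pose just before it. camera_params takes no time and is no camera call; for the wrist camera it gives the pose at the moment of the call.
- bot.close_job(): hands the job in; it is judged then, once.
The state is a dict: "clock": time; "joint_positions": joint angles; "qd": joint speeds; "tau": joint torques, N m; "position": TCP position; "orientation": TCP orientation; "contact_force": force on the tool from outside, world axes, zero at the start; "ft_torque": the same for the moment, N m; "finger_gap": finger opening in m; "finger_force": force on a finger pad.
Only numpy, scipy, OpenCV 4.12 (cv2) and the standard library are available. Lean on these libraries where they do the work, as an engineer would, in place of code of your own. Each camera call takes 0.05 s, during which the arm holds its last target. There are 200 camera calls.

## Working session

There is one attempt and no reset: what is moved stays moved. The work goes in short steps, Python scripts to look and compute and a tool call to move; the robot and the scene stay as the last step left them, time stands still between calls to the robot, and variables do not carry over. Pictures are saved under pics/ and viewed, at most 10 in all, crops included, and the job is handed in when it is done.

Besides the shell and the picture viewer there is one more tool, called after "Request:" as name(argument=value, ...), one argument or row to a line, values as JSON. drive_tool: Moves the arm, as the interface text tells. Shifts and turns lie within -1 to 1; 1 stands for 100 mm of shift or 180 degrees of turn. Its arguments: {"type":"object","properties":{"steps":{"type":"array"},"claw":{"type":"number"}},"required":["steps"]}

```bash
mkdir -p pics; cat > h.py <<'E'
import numpy as np, cv2
from rig import bot
from scipy.spatial.transform import Rotation as R
def snap(n,f):
    p=bot.camera_params(n); im=bot.read_camera(n); cv2.imwrite('pics/'+f,im[:,:,::-1]); np.save('pics/'+f+'.npy',p,allow_pickle=True); return im,p
def ray(p,u,v):
    f=200/np.tan(np.radians(p['fovy'])/2); E=np.array(p['extrinsics']); d=np.array([(u-p['cx'])/f,-(v-p['cy'])/f,-1])
    return -E[:3,:3].T@E[:3,3], E[:3,:3].T@d
def onz(p,u,v,z):
    c,d=ray(p,u,v); return c+d*(z-c[2])/d[2]
def proj(p,X):
    f=200/np.tan(np.radians(p['fovy'])/2); E=np.array(p['extrinsics']); q=E[:3,:3]@X+E[:3,3]
    return np.array([p['cx']+f*q[0]/-q[2], p['cy']+f*q[1]/q[2]])
def load(f): return np.load('pics/'+f+'.npy',allow_pickle=True).item()
E
python3 - <<'E'
from h import *
for n in('scene','top'):
    im,p=snap(n,n+'0.png'); print(n,p)
print(bot.observe(),bot.tip_extent)
E
```

```text
scene {'fovy': 46.988284296384066, 'cx': 332.39940774224306, 'cy': 205.5413042586783, 'extrinsics': array([[ 0.63884725, -0.76929554, -0.00765265, -0.44542016],
       [ 0.61218339,  0.50230161,  0.61067552, -0.36863626],
       [-0.46594602, -0.3948132 ,  0.79184395, -0.94601871],
       [ 0.        ,  0.        ,  0.        ,  1.        ]])}
top {'fovy': 57.047971672929854, 'cx': 319.9845207351027, 'cy': 201.9194899295222, 'extrinsics': array([[ 0.00353413, -0.99984912,  0.01700749, -0.10402363],
       [ 0.98203385,  0.00667903,  0.18858658, -0.57744463],
       [-0.18867172,  0.01603544,  0.98190929, -0.85742957],
       [ 0.        ,  0.        ,  0.        ,  1.        ]])}
{'clock': 0.1, 'joint_positions': array([ 1.13001335e+00,  4.23778100e-01,  1.63058756e+00,  8.40852632e-06,
        1.08860628e+00, -1.90046452e-02]), 'qd': array([-0.00117765, -0.00052876, -0.00267723, -0.00086085, -0.00086395,
       -0.00193685]), 'tau': array([-5.47492764e-04, -5.58433378e+01, -2.82443851e+01, -8.41800579e-05,
        3.05673406e-03,  2.38640757e-05]), 'position': array([0.25565104, 0.56983176, 0.25562508]), 'orientation': array([-6.57566394e-01, -3.07167480e+00,  2.10670379e-03]), 'contact_force': array([-0.06073805,  0.35607244, -0.38357128]), 'ft_torque': array([ 0.01910567,  0.01037455, -0.01813992]), 'finger_force': 0.0, 'finger_gap': 0.0856278380844802} 0.025
```

View pics/top0.png

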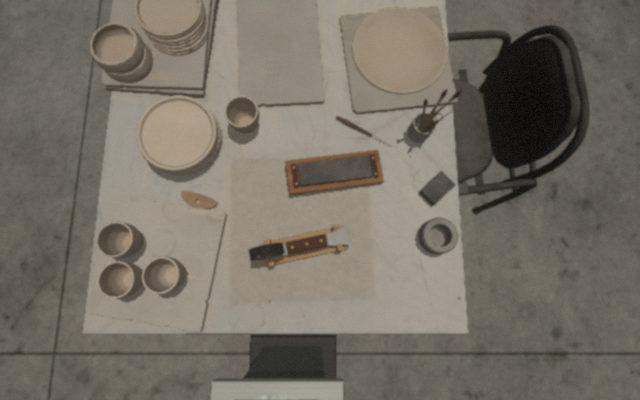

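View pics/scene0.png

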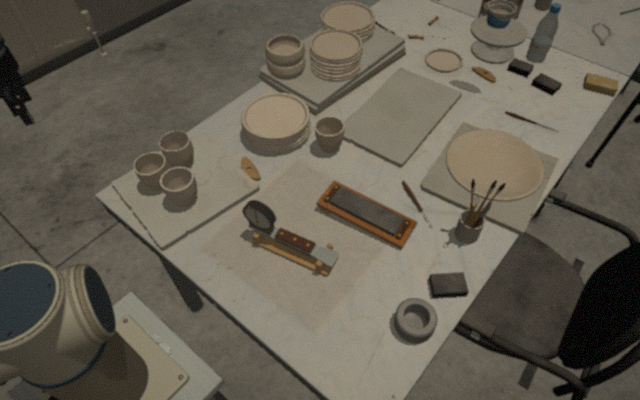

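Top view: the scraper lies with its edge right at about (345,238) and the tang and dial left at about (262,252). The stone is at about (335,172). In the scene view the dial is at about (259,215). I'll enlarge both next.

```bash
python3 - <<'E'
from h import *
a=cv2.imread('pics/top0.png')[130:290,230:400]; b=cv2.imread('pics/scene0.png')[170:290,230:430]
g=lambda i,s:np.clip(cv2.resize(i,None,fx=s,fy=s,interpolation=cv2.INTER_CUBIC).astype(float)*1.5,0,255).astype('uint8')
A=g(a,3.5);B=g(b,3.0);print(A.shape,B.shape)
cv2.imwrite('pics/a.png',A)
p=load('top0.png')
for n,u,v,z in[('edge',346,237,.042),('gripL',288,247,.05),('gripR',327,240,.05),('st',335,172,.03)]:print(n,onz(p,u,v,z))
E
```

```text
(560, 595, 3) (360, 600, 3)
edge [ 0.49256125 -0.16605382  0.042     ]
gripL [ 0.46669865 -0.02358277  0.05      ]
gripR [ 0.48420731 -0.11866832  0.05      ]
st [ 0.66228318 -0.14016926  0.03      ]
```

View pics/a.png

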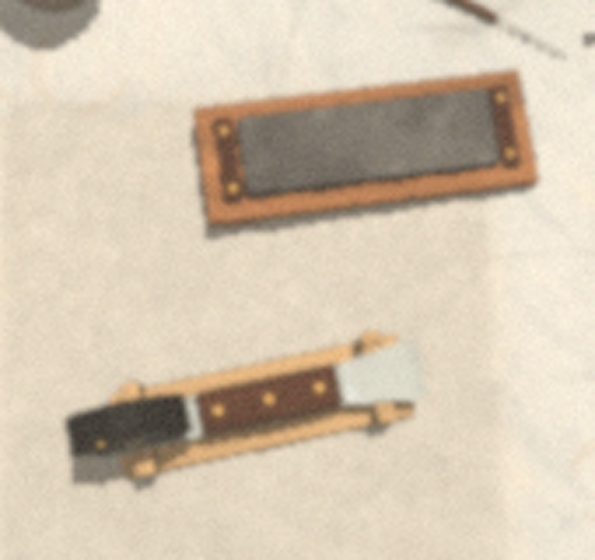

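The top crop is magnified 3.5x from (230,130). The grip runs from (200,417) to (337,386), the edge corners are near (413,340) and (420,402), and the stone corners are (240,118), (490,88), (500,160) and (245,192).

```bash
python3 - <<'E'
from h import *
b=cv2.imread('pics/scene0.png')[170:290,230:430]
cv2.imwrite('pics/b.png',np.clip(cv2.resize(b,None,fx=4,fy=4,interpolation=cv2.INTER_CUBIC).astype(float)*1.5,0,255).astype('uint8'))
E
```

```text
(no output)
```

View pics/b.png

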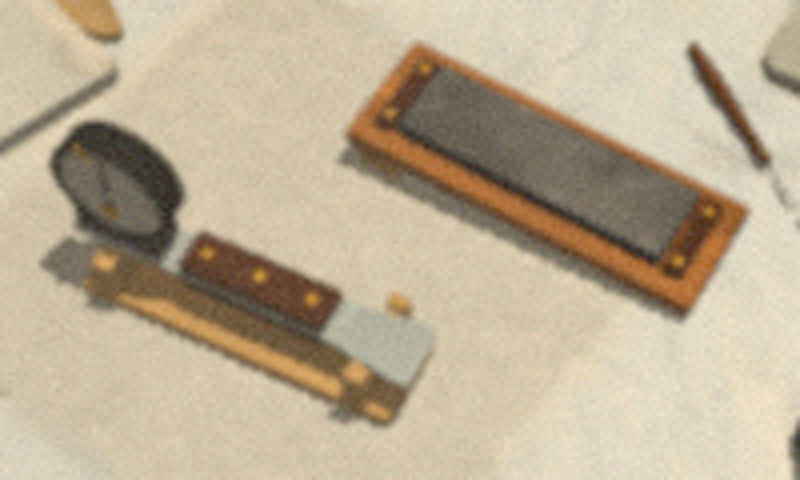

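```bash
cat > fit.py <<'E'
from h import *
from scipy.optimize import least_squares
T=load('top0.png');S=load('scene0.png')
tp=lambda u,v:np.array([230+u/3.5,130+v/3.5]); sp=lambda u,v:np.array([230+u/4,170+v/4])
# stone: yaw of x axis, slope sign
c=[(95,30),(-95,30),(-95,-30),(95,-30)]
# stone x ~ world +y => stone y ~ world -x
def spose(q,s=1): return R.from_euler('ZY',[q[3],-s*np.radians(3.5)])
tc=[tp(245,192),tp(500,160),tp(490,88),tp(240,118)]
sc=[sp(402,126),sp(658,260),sp(700,190),sp(440,66)]
for s in(1,-1):
    def f(q):
        r=spose(q,s);o=[]
        for (x,y),a,b in zip(c,tc,sc):
            X=q[:3]+r.apply([x/1e3,y/1e3,0]); o+=[proj(T,X)-a,proj(S,X)-b]
        return np.concatenate(o)
    k=least_squares(f,[.66,-.14,.03,1.7]);print('stone topcentre',s,k.x.round(4),'cost',k.cost.round(3));print(k.fun.round(1))
def g(q):
    r=R.from_euler('Z',q[3]);o=[]
    for L,a,b in[((0,0,12.5),tp(268,399),sp(260,276)),((-21,-110,0),tp(420,402),sp(405,388)),((21,-110,0),tp(413,340),sp(437,332)),((0,q[4]*1e3,12.5),tp(218,410),sp(206,252)),((0,-q[4]*1e3,12.5),tp(319,387),sp(312,298))]:
        X=q[:3]+r.apply(np.array(L)/1e3);o+=[proj(T,X)-a,proj(S,X)-b]
    return np.concatenate(o)
k=least_squares(g,[.475,-.07,.042,.1,.035]);print('scr',k.x.round(4),k.cost);print(k.fun.round(1))
k=bot.camera_params('wrist');print(k);o=bot.observe();Rt=R.from_rotvec(o['orientation']);E=np.array(k['extrinsics']);C=-E[:3,:3].T@E[:3,3]
print('cam in tool',Rt.inv().apply(C-o['position']),'axes in tool (cols x,y,z)\n',(Rt.as_matrix().T@E[:3,:3].T).round(3));print(Rt.as_matrix().round(3))
E
python3 fit.py
```

```text
stone topcentre 1 [ 0.6668 -0.141   0.034   1.7227] cost 4.444
[ 0.6  0.8 -1.2 -0.2  0.2  0.8  0.7  0.1 -0.9 -0.5  0.7  0.7 -1.2 -0.5
  1.1 -0.5]
stone topcentre -1 [ 0.6665 -0.1402  0.034   1.6763] cost 8.074
[-0.3  0.4 -1.   1.1  0.3  1.5 -0.5 -1.7  0.2 -0.3  0.6 -0.7 -1.  -0.8
  2.   1.3]
scr [ 0.4743 -0.068   0.0415  0.2029  0.0362] 2.876351104145722
[-0.3 -0.2 -0.5 -0.1  1.7 -1.1 -0.3  0.1  0.1  0.1  0.1  0.4 -0.7 -0.4
  0.  -0.  -0.3  0.3 -0.4  0.3]
{'fovy': 63.208867834869906, 'cx': 320.21216421765115, 'cy': 196.091675847624, 'extrinsics': array([[ 4.08787282e-01,  9.12629577e-01, -4.61201301e-04,
        -6.25521019e-01],
       [-8.79990066e-01,  3.94033269e-01, -2.65245671e-01,
         3.46453430e-02],
       [-2.41889316e-01,  1.08834909e-01,  9.64180751e-01,
        -3.77986780e-01],
       [ 0.00000000e+00,  0.00000000e+00,  0.00000000e+00,
         1.00000000e+00]])}
cam in tool [ 0.06723441  0.00093447 -0.11772267] axes in tool (cols x,y,z)
 [[ 0.001  0.964  0.265]
 [ 1.    -0.    -0.001]
 [-0.001  0.265 -0.964]]
[[-0.912  0.409 -0.001]
 [ 0.409  0.912 -0.001]
 [ 0.    -0.001 -1.   ]]
```

Scraper fit: grip centre at (0.474,-0.068), z 0.0415 against the 0.042 given, yaw 0.203 rad. Stone top centre fit: (0.667,-0.141,0.034), rising to the grip side (the lower cost). I'll go to a viewing pose in front of the dial face.

Request:
drive_tool(
  steps=[
    [-0.66, -0.98, 0.1, 0, 0, 0],
    [-0.66, -0.98, 0.1, 0, 0, 0],
    [-0.66, -0.98, 0.1, 0, 0, 0],
    [-0.66, -0.98, 0.1, 0, 0, 0],
  ],
  claw=1,
)

```text
clock: 0.43
position: [0.2751, 0.4474, 0.2446]
orientation: [-0.66, -3.07, 0.011]
contact_force: [0.1, -0.6, -1.1]
finger_gap: 0.0853
finger_force: 0.0
```

Request:
drive_tool(
  steps=[
    [-0.66, -0.98, 0.1, 0, 0, 0],
    [-0.66, -0.98, 0.1, 0, 0, 0],
    [-0.66, -0.98, 0.1, 0, 0, 0],
    [-0.66, -0.98, 0.1, 0, 0, 0],
  ],
)

```text
clock: 0.77
position: [0.2949, 0.3318, 0.235]
orientation: [-0.661, -3.069, 0.008]
contact_force: [-0.1, -0.5, -0.6]
finger_gap: 0.0858
finger_force: 0.0
```

Request:
drive_tool(
  steps=[
    [-0.66, -0.98, 0.1, 0, 0, 0],
    [-0.66, -0.98, 0.1, 0, 0, 0],
    [-0.66, -0.98, 0.1, 0, 0, 0],
    [-0.66, -0.98, 0.1, 0, 0, 0],
  ],
)

```text
clock: 1.1
position: [0.3153, 0.2164, 0.2254]
orientation: [-0.662, -3.069, 0.005]
contact_force: [0.1, 0.8, -0.8]
finger_gap: 0.0851
finger_force: 0.0
```

Request:
drive_tool(
  steps=[
    [-0.66, -0.98, 0.1, 0, 0, 0],
    [-0.66, -0.98, 0.1, 0, 0, 0],
    [-0.66, -0.98, 0.1, 0, 0, 0],
    [-0.66, -0.98, 0.1, 0, 0, 0],
  ],
)

```text
clock: 1.43
position: [0.3366, 0.1007, 0.216]
orientation: [-0.665, -3.07, 0.002]
contact_force: [-0.4, 0.0, -0.5]
finger_gap: 0.0852
finger_force: 0.0
```

Request:
drive_tool(
  steps=[
    [-0.66, -0.98, 0.1, 0, 0, -0.04],
    [-0.66, -0.98, 0.1, 0, 0, -0.08],
    [-0.66, -0.98, 0.1, 0, 0, -0.12],
    [-0.66, -0.98, 0.1, 0, 0, -0.16],
    [-0.66, -0.98, 0.1, 0, 0, -0.19],
    [-0.66, -0.98, 0.1, 0, 0, -0.19],
  ],
)

```text
clock: 1.93
position: [0.3572, -0.0126, 0.2063]
orientation: [-0.28, 3.129, 0.0]
contact_force: [1.2, 0.6, -0.9]
finger_gap: 0.0853
finger_force: 0.0
```

```bash
python3 - <<'E'
from h import *
im,p=snap('wrist','w0.png')
acc=sum(bot.read_camera('wrist').astype(float) for _ in range(4))/4
X=R.from_euler('Z',.203).apply(np.array([-10,94,51])/1e3)+[.474,-.068,.042]
u,v=proj(p,X);print(u,v)
np.save('pics/w0acc.npy',acc)
u,v=int(u),int(v); c=acc[max(v-75,0):v+75,u-90:u+90,::-1];print(u-90,max(v-75,0))
cv2.imwrite('pics/c.png',np.clip(cv2.resize(c,None,fx=4,fy=4,interpolation=cv2.INTER_CUBIC)*1.5,0,255))
E
```

```text
341.3930373209425 309.21388050178984
251 234[ WARN:0@1.767] global loadsave.cpp:1063 imwrite_ Unsupported depth image for selected encoder is fallbacked to CV_8U.
```

View pics/c.png

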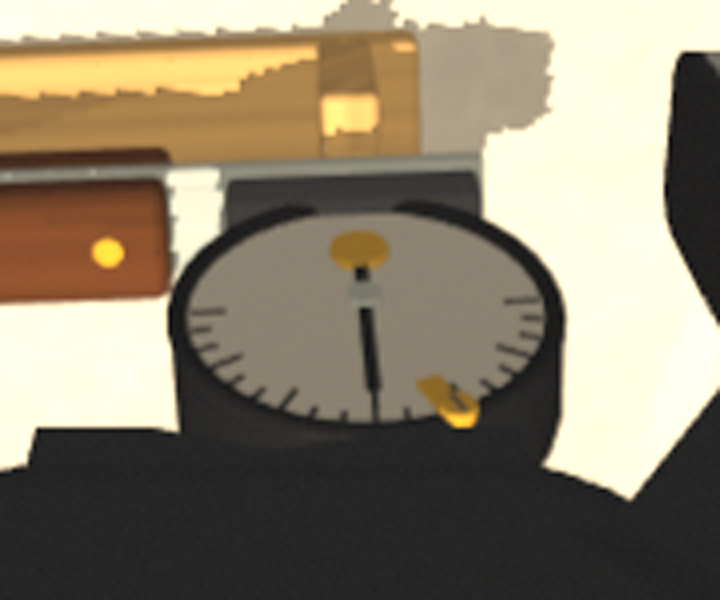

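The dial shows sharply (crop at 4x, dial upside down): hub (364,295), needle tip (376,388) over the zero tick (376,420), tab from (430,383) to (465,415).

```bash
python3 - <<'E'
from h import *
p=load('w0.png'); Rs=R.from_euler('Z',.203); o=np.array([.474,-.068,.042])
def P(u,v,xs):
    c,d=ray(p,251+(u+.5)/4-.5,234+(v+.5)/4-.5); c=Rs.inv().apply(c-o); d=Rs.inv().apply(d); return (c+d*(xs-c[0])/d[0])*1e3
for xs in(-.010,-.012,-.014):
    h=P(364,295,xs);print('hub',h.round(1))
    for n,u,v in[('needle',375,388),('tick0',376,410),('tab_in',428,384),('tab_mid',446,397),('tab_out',463,415),('screw',459,400),('tickR',522,300),('tickL',208,313),('t1',290,398)]:
        q=P(u,v,xs)-h; print(n,q[1:].round(1),'r',np.hypot(q[1],q[2]).round(1),'deg',np.degrees(np.arctan2(q[1],q[2])).round(1))
E
```

```text
hub [-10.   94.4  48.5]
needle [ 0.2 28.8] r 28.8 deg 0.3
tick0 [-0.1 34.7] r 34.7 deg -0.2
tab_in [10. 28.] r 29.7 deg 19.7
tab_mid [12.9 31.7] r 34.2 deg 22.2
tab_out [15.3 36.5] r 39.6 deg 22.8
screw [15.1 32.5] r 35.9 deg 25.0
tickR [32.   2.9] r 32.1 deg 84.9
tickL [-31.9   4.9] r 32.3 deg -81.2
t1 [-15.6  31. ] r 34.7 deg -26.6
hub [-12.   94.2  51.4]
needle [ 0.2 28.4] r 28.4 deg 0.3
tick0 [-0.1 34.3] r 34.3 deg -0.2
tab_in [ 9.9 27.6] r 29.4 deg 19.7
tab_mid [12.7 31.3] r 33.8 deg 22.2
tab_out [15.1 36.1] r 39.1 deg 22.8
screw [15.  32.1] r 35.4 deg 25.0
tickR [31.6  2.8] r 31.7 deg 84.9
tickL [-31.5   4.9] r 31.9 deg -81.2
t1 [-15.4  30.6] r 34.3 deg -26.6
hub [-14.   94.   54.3]
needle [ 0.2 28.1] r 28.1 deg 0.3
tick0 [-0.1 33.9] r 33.9 deg -0.2
tab_in [ 9.8 27.3] r 29.0 deg 19.7
tab_mid [12.6 30.9] r 33.3 deg 22.2
tab_out [14.9 35.6] r 38.6 deg 22.8
screw [14.8 31.7] r 35.0 deg 25.0
tickR [31.2  2.8] r 31.3 deg 84.9
tickL [-31.1   4.8] r 31.5 deg -81.2
t1 [-15.2  30.3] r 33.8 deg -26.6
```

```bash
python3 - <<'E'
from h import *
p=load('w0.png'); acc=np.load('pics/w0acc.npy').astype('float32')[:,:,::-1]; Rs=R.from_euler('Z',.203); o=np.array([.474,-.068,.042])
s=7;N=560
yy,zz=np.meshgrid((np.arange(N)-N/2)/s,(N/2-np.arange(N))/s)
cy,cz=94.4,52.5
m=np.zeros((N,N,2),'float32')
W=Rs.apply(np.c_[np.full(N*N,-.010),(yy.ravel()+cy)/1e3,(zz.ravel()+cz)/1e3])+o
f=200/np.tan(np.radians(p['fovy'])/2);E=np.array(p['extrinsics']);q=W@E[:3,:3].T+E[:3,3]
m=np.stack([p['cx']-f*q[:,0]/q[:,2],p['cy']+f*q[:,1]/q[:,2]],1).reshape(N,N,2).astype('float32')
r=cv2.remap(acc,m,None,cv2.INTER_CUBIC)
b=(r[:,:,2]-r[:,:,0]>40)&(zz>15)
for lo,hi in((24,29),(27,32),(24,34),(24,38),(30,34),(34,38)):
    k=b&(np.hypot(yy,zz)>lo)&(np.hypot(yy,zz)<hi);print(lo,hi,k.sum(),np.degrees(np.arctan2(yy[k].mean(),zz[k].mean())),'width',k.sum()/s/s/(hi-lo))
r=np.clip(r*1.6,0,255)
for a in range(-90,91,15):
    d=np.array([np.sin(np.radians(a)),-np.cos(np.radians(a))]);cv2.line(r,tuple((N/2+d*20*s).astype(int)),tuple((N/2+d*27*s).astype(int)),(0,0,255),1)
cv2.circle(r,(N//2,N//2),33*s,(0,200,0),1)
cv2.imwrite('pics/r.png',r.astype('uint8'))
E
```

```text
24 29 1238 23.65222300460816 width 5.053061224489796
27 32 1364 23.927141592283217 width 5.56734693877551
24 34 2728 24.223499874326535 width 5.56734693877551
24 38 4038 24.468187980785068 width 5.886297376093295
30 34 1232 24.87793007115041 width 6.285714285714286
34 38 1309 24.882860579777873 width 6.678571428571429
```

View pics/r.png

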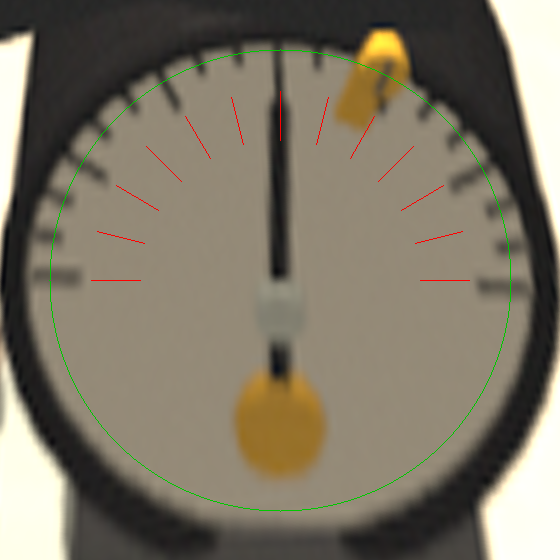

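The rectified face gives the tab at roughly 22 to 24.5 deg. The tab stands proud of the face, so there is parallax, and I want a flatter look from lower down.

Request:
drive_tool(
  steps=[
    [0.1, 0, 0.16, 0, -0.03, 0],
    [0.2, 0, 0.33, 0, -0.06, 0],
    [0.2, 0, 0.33, 0, -0.083, 0],
    [0.2, 0, 0.33, 0, -0.083, 0],
    [0.2, 0, 0.33, 0, -0.083, 0],
  ],
)

```text
clock: 2.6
position: [0.3365, -0.0152, 0.1734]
orientation: [-0.25, 2.872, 0.034]
contact_force: [0.2, 0.4, -0.5]
finger_gap: 0.0852
finger_force: 0.0
```

```bash
cat > rect.py <<'E'
from h import *
import sys
tag=sys.argv[1]
im,p=snap('wrist',tag+'.png'); acc=(im.astype('float32')+sum(bot.read_camera('wrist').astype('float32') for _ in range(3)))[:,:,::-1]/4
Rs=R.from_euler('Z',.203); o=np.array([.474,-.068,.042])
c=Rs.inv().apply(ray(p,0,0)[0]-o)*1e3-[-10,94,51];print('cam from dial',c.round(0),'elev',np.degrees(np.arctan2(c[2],-c[0])))
s=7;N=560;cy,cz=94.4,52.5
yy,zz=np.meshgrid((np.arange(N)-N/2)/s,(N/2-np.arange(N))/s)
W=Rs.apply(np.c_[np.full(N*N,-.010),(yy.ravel()+cy)/1e3,(zz.ravel()+cz)/1e3])+o
f=200/np.tan(np.radians(p['fovy'])/2);E=np.array(p['extrinsics']);q=W@E[:3,:3].T+E[:3,3]
m=np.stack([p['cx']-f*q[:,0]/q[:,2],p['cy']+f*q[:,1]/q[:,2]],1).reshape(N,N,2).astype('float32')
r=np.clip(cv2.remap(acc,m,None,cv2.INTER_CUBIC)*1.6,0,255)
for a in range(-90,91,10):
    d=np.array([np.sin(np.radians(a)),-np.cos(np.radians(a))]);cv2.line(r,tuple((N/2+d*18*s).astype(int)),tuple((N/2+d*24*s).astype(int)),(0,0,255),1)
cv2.circle(r,(N//2,N//2),37*s,(0,200,0),1)
cv2.imwrite('pics/r_'+tag+'.png',r.astype('uint8'))
E
python3 rect.py w1
```

```text
cam from dial [-209.  -11.  177.] elev 40.30388006243558
```

View pics/r_w1.png

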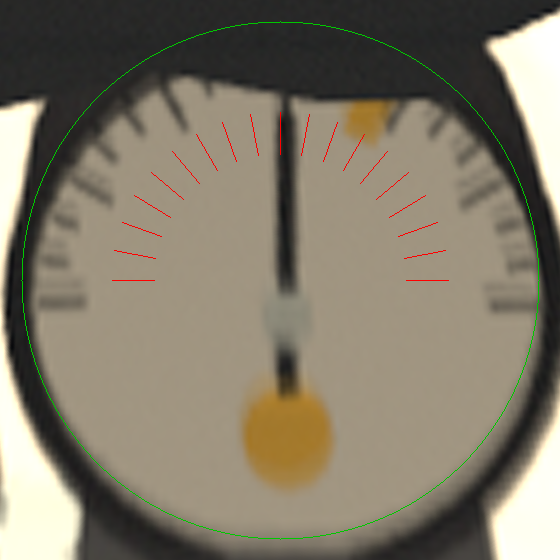

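The inner end of the tab reads about 23.7 deg with the 30 deg tick beside it, but the gripper hides the rest. I'll tilt a little more.

Request:
drive_tool(
  steps=[
    [0, 0, 0, 0, -0.035, 0],
    [0, 0, 0, 0, -0.055, 0],
    [0, 0, 0, 0, -0.055, 0],
    [0, 0, 0, 0, -0.055, 0],
  ],
)

```text
clock: 3.13
position: [0.3372, -0.0116, 0.1783]
orientation: [-0.226, 2.706, 0.047]
contact_force: [-0.6, -0.3, -0.1]
finger_gap: 0.0854
finger_force: 0.0
```

```bash
python3 rect.py w2
```

```text
cam from dial [-222.   -6.  165.] elev 36.55161258010002
```

View pics/r_w2.png

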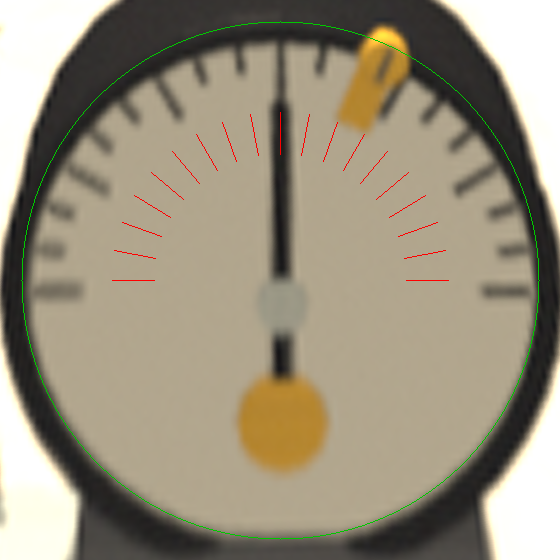

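The tab is now fully clear: hub centre (282,291), tab inner end (352,124), screw (383,50), both at 22.7 deg with the 30 deg ticks at 30.3. So the index is about 22.5 deg (0.393 rad). Next I untilt, rise and turn for the grasp.

Request:
drive_tool(
  steps=[
    [0, 0, -0.4, 0, 0.035, 0],
    [0, 0, -0.8, 0, 0.07, 0],
    [0, 0, -0.8, 0, 0.105, 0],
    [0, 0, -0.8, 0, 0.138, 0],
    [0, 0, -0.8, 0, 0.138, 0],
  ],
)

```text
clock: 3.75
position: [0.3057, -0.0193, 0.255]
orientation: [-0.269, 3.13, -0.017]
contact_force: [1.5, -0.2, 0.5]
finger_gap: 0.0857
finger_force: 0.0
```

Request:
drive_tool(
  steps=[
    [-0.3, 0, 0, 0, 0, 0.039],
    [-0.6, 0, 0, 0, 0, 0.078],
    [-0.9, 0, 0, 0, 0, 0.117],
    [-0.9, 0, 0, 0, 0, 0.156],
    [-0.9, 0, 0, 0, 0, 0.195],
    [-0.9, 0, 0, 0, 0, 0.234],
    [-0.9, 0, 0, 0, 0, 0.273],
    [-0.9, 0, 0, 0, 0, 0.312],
    [-0.9, 0, 0, 0, 0, 0.35],
    [-0.9, 0, 0, 0, 0, 0.35],
  ],
)

```text
clock: 4.58
position: [0.3941, -0.0022, 0.2512]
orientation: [1.408, 2.806, -0.008]
contact_force: [0.1, -0.4, -0.1]
finger_gap: 0.0854
finger_force: 0.0
```

```bash
cat > go.py <<'E'
from h import *
import sys
def delta(pos,Rt):
    o=bot.observe();Rc=R.from_rotvec(o['orientation'])
    print('at',o['position'].round(4),'shift',(Rc.inv().apply(np.array(pos)-o['position'])*10).round(3),'turn',((Rc.inv()*Rt).as_rotvec()/np.pi).round(4),'F',o['contact_force'].round(1),'T',o['ft_torque'].round(2),'j',o['joint_positions'].round(2),'t',o['clock'])
def tool(yaw,tilt): # scraper yaw, tilt (grip end up) -> tool rotation, tool x=scr y, z=-scr z
    S=R.from_euler('ZX',[yaw,tilt]); M=S.as_matrix(); return S,R.from_matrix(np.c_[M[:,1],M[:,0],-M[:,2]])
E
python3 -c "
from go import *
S,T=tool(.203,0);delta([.4748,-.072,.20],T)"
```

```text
at [ 0.3941 -0.0022  0.2512] shift [-1.04   0.232  0.515] turn [-0.001   0.0015  0.1394] F [ 0.1 -0.4 -0.1] T [-0.02 -0.02 -0.02] j [-0.03  0.08  2.11 -0.01  0.95 -0.67] t 4.5833
```

Request:
drive_tool(
  steps=[
    [-0.3, 0.08, 0, 0, 0, 0.039],
    [-0.6, 0.16, 0.1, 0, 0, 0.078],
    [-0.9, 0.23, 0.2, 0, 0, 0.117],
    [-1, 0.232, 0.3, 0, 0, 0.139],
    [-1, 0.232, 0.5, 0, 0, 0.139],
    [-1, 0.232, 0.5, 0, 0, 0.139],
  ],
)

```text
clock: 5.08
position: [0.4709, -0.0687, 0.1985]
orientation: [-1.975, -2.441, 0.011]
contact_force: [-0.9, 0.6, -1.8]
finger_gap: 0.0857
finger_force: 0.0
```

```bash
python3 -c "
from go import *
S,T=tool(.203,0);delta([.4748,-.072,.046],T)
im,p=snap('wrist','w3.png')
o=np.array([.474,-.068,.042])
for L in[(0,0,12.5),(0,36.2,12.5),(0,-36.2,12.5),(0,94,91)]:
    q=proj(p,o+S.apply(np.array(L)/1e3)).round().astype(int);print(q);im=cv2.circle(im.copy(),tuple(int(v) for v in q),4,(0,255,0),1)
cv2.imwrite('pics/w3m.png',im[:,:,::-1])
"
```

```text
at [ 0.4709 -0.0687  0.1985] shift [-0.036  0.041  1.525] turn [-0.0021  0.0009  0.0024] F [-0.9  0.6 -1.8] T [0.04 0.   0.03] j [-0.17  0.29  1.99 -0.01  0.86 -0.37] t 5.0833
[324 191]
[325 147]
[324 232]
[327  55]
```

View pics/w3m.png

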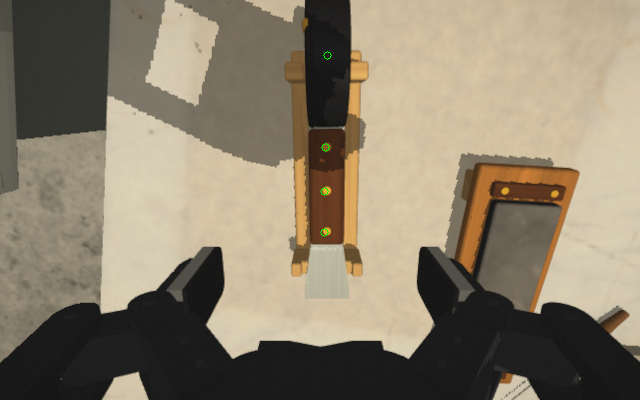

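The fitted pins fall within 1 to 2 px of the real ones (326,191), so the scraper fit is good. I'll descend and grip.

Request:
drive_tool(
  steps=[
    [-0.036, 0.045, 0.3, 0, 0, 0],
    [-0.036, 0.045, 0.6, 0, 0, 0],
    [-0.036, 0.045, 0.9, 0, 0, 0],
    [-0.036, 0.045, 1, 0, 0, 0],
    [-0.036, 0.045, 1, 0, 0, 0],
  ],
)

```text
clock: 5.55
position: [0.4758, -0.0707, 0.1]
orientation: [-1.976, -2.44, 0.009]
contact_force: [-0.2, -0.9, -0.3]
finger_gap: 0.0855
finger_force: 0.0
```

Request:
drive_tool(
  steps=[
    [0, 0, 0.2, 0, 0, 0],
    [0, 0, 0.4, 0, 0, 0],
    [0, 0, 0.52, 0, 0, 0],
    [0, 0, 0.52, 0, 0, 0],
    [0, 0, 0.52, 0, 0, 0],
  ],
)

```text
clock: 5.97
position: [0.4779, -0.0713, 0.0506]
orientation: [1.977, 2.438, -0.005]
contact_force: [0.1, -0.4, 0.7]
finger_gap: 0.0856
finger_force: 0.0
```

```bash
python3 -c "
from go import *
S,T=tool(.203,0);delta([.4748,-.072,.046],T)"
```

```text
at [ 0.4779 -0.0713  0.0506] shift [-0.    -0.032  0.046] turn [-0.0001  0.0013  0.0016] F [ 0.1 -0.4  0.7] T [-0.04  0.01  0.02] j [-0.17  0.58  2.04 -0.01  0.52 -0.37] t 5.9667
```

Request:
drive_tool(
  steps=[
    [0, -0.025, 0.04, 0, 0, 0],
    [0, -0.025, 0.04, 0, 0, 0],
    [0, -0.025, 0.04, 0, 0, 0],
  ],
)

```text
clock: 6.22
position: [0.475, -0.0719, 0.0461]
orientation: [1.978, 2.437, -0.004]
contact_force: [0.9, 0.9, 0.3]
finger_gap: 0.0854
finger_force: 0.0
```

Request:
drive_tool(
  steps=[
    [0, 0, 0, 0, 0, 0],
    [0, 0, 0, 0, 0, 0],
    [0, 0, 0, 0, 0, 0],
    [0, 0, 0, 0, 0, 0],
    [0, 0, 0, 0, 0, 0],
    [0, 0, 0, 0, 0, 0],
    [0, 0, 0, 0, 0, 0],
    [0, 0, 0, 0, 0, 0],
    [0, 0, 0, 0, 0, 0],
    [0, 0, 0, 0, 0, 0],
  ],
  claw=-1,
)

```text
clock: 7.05
position: [0.4749, -0.0719, 0.0455]
orientation: [1.978, 2.437, -0.005]
contact_force: [-0.9, 0.3, 5.3]
finger_gap: 0.0296
finger_force: 59.7
```

```bash
python3 -c "
from go import *
S,T=tool(.203,0);delta([.4748,-.072,.046],T)"
```

```text
at [ 0.4749 -0.0719  0.0455] shift [-0.001 -0.001 -0.005] turn [-0.0003  0.0013  0.0013] F [-0.9  0.3  5.3] T [0.07 0.07 0.12] j [-0.17  0.58  2.05 -0.01  0.51 -0.37] t 7.05
```

Gripped at 29.6 mm, 60 N. Next I lift straight out and compute the hover pose over the stone.

Request:
drive_tool(
  steps=[
    [0, 0, -0.1, 0, 0, 0],
    [0, 0, -0.3, 0, 0, 0],
    [0, 0, -0.6, 0, 0, 0],
    [0, 0, -0.9, 0, 0, 0],
    [0, 0, -1, 0, 0, 0],
    [0, 0, -1, 0, 0, 0],
  ],
)

```text
clock: 7.55
position: [0.4761, -0.0717, 0.1477]
orientation: [1.976, 2.434, -0.001]
contact_force: [0.4, 0.2, -2.8]
finger_gap: 0.0293
finger_force: 59.9
```

```bash
cat >> go.py <<'E'
def edge_target(edge,yaw=.152,tilt=22.5):
    S,T=tool(yaw,np.radians(tilt)); delta(np.array(edge)-T.apply([-.106,0,.0035]),T)
E
python3 -c "
from go import *
edge_target([.667,-.141,.06])"
```

```text
at [ 0.4761 -0.0717  0.1477] shift [-0.103  1.777  0.446] turn [-0.0023  0.1267  0.0174] F [ 0.4  0.2 -2.8] T [-0.17 -0.06 -0.06] j [-0.17  0.38  2.02 -0.01  0.73 -0.37] t 7.55
```

Request:
drive_tool(
  steps=[
    [0, 0.3, 0, 0, 0.03, 0.004],
    [0, 0.6, 0, 0, 0.06, 0.008],
    [0, 0.9, 0, 0, 0.09, 0.012],
    [-0.05, 1, 0, 0, 0.115, 0.017],
    [-0.05, 1, 0, -0.002, 0.1267, 0.017],
    [-0.05, 1, 0, -0.002, 0.1267, 0.017],
  ],
)

```text
clock: 8.05
position: [0.5731, -0.057, 0.1422]
orientation: [-1.835, -2.133, -0.359]
contact_force: [-0.5, 0.5, -3.8]
finger_gap: 0.029
finger_force: 60.3
```

```bash
python3 -c "
from go import *
edge_target([.667,-.141,.06])"
```

```text
at [ 0.5731 -0.057   0.1422] shift [-0.151  0.804  0.346] turn [-0.0025 -0.0011 -0.0012] F [-0.5  0.5 -3.8] T [-0.51 -0.05 -0.02] j [-0.29  0.58  1.73  0.41  1.05 -0.68] t 8.05
```

Request:
drive_tool(
  steps=[
    [0, 0.3, 0, 0, 0, 0],
    [-0.05, 0.6, 0, -0.002, 0, 0],
    [-0.1, 0.8, 0.1, -0.002, 0, -0.001],
    [-0.15, 0.8, 0.3, -0.002, -0.001, -0.001],
    [-0.15, 0.804, 0.34, -0.002, -0.001, -0.001],
    [-0.15, 0.804, 0.34, -0.002, -0.001, -0.001],
    [-0.15, 0.804, 0.34, -0.002, -0.001, -0.001],
  ],
)

```text
clock: 8.63
position: [0.6514, -0.0438, 0.1068]
orientation: [-1.835, -2.142, -0.363]
contact_force: [-0.7, -1.3, -3.1]
finger_gap: 0.0293
finger_force: 60.3
```

```bash
python3 -c "
from go import *
edge_target([.667,-.141,.06])
T=sum(bot.read_camera('top').astype(float) for _ in range(4))/4;S=sum(bot.read_camera('scene').astype(float) for _ in range(4))/4
g=lambda i,s:np.clip(cv2.resize(i[:,:,::-1].astype('float32'),None,fx=s,fy=s,interpolation=cv2.INTER_CUBIC)*1.5,0,255)
a=g(T[120:220,260:420],3.5);b=g(S[140:240,290:450],3.5)
cv2.imwrite('pics/h.png',np.r_[a,b][:600].astype('uint8') if False else np.c_[g(T[120:220,270:390],3.3),g(S[140:240,300:420],3.3)].astype('uint8'))
"
```

```text
at [ 0.6514 -0.0438  0.1068] shift [-0.028  0.007  0.021] turn [-0.0007  0.0003  0.0005] F [-0.7 -1.3 -3.1] T [-0.46 -0.09 -0.01] j [-0.24  0.71  1.57  0.42  1.05 -0.63] t 8.6333Traceback (most recent call last):
  File "<string>", line 7, in <module>
    cv2.imwrite('pics/h.png',np.r_[a,b][:600].astype('uint8') if False else np.c_[g(T[120:220,270:390],3.3),g(S[140:240,300:420],3.3)].astype('uint8'))
    ~~~~~~~~~~~^^^^^^^^^^^^^^^^^^^^^^^^^^^^^^^^^^^^^^^^^^^^^^^^^^^^^^^^^^^^^^^^^^^^^^^^^^^^^^^^^^^^^^^^^^^^^^^^^^^^^^^^^^^^^^^^^^^^^^^^^^^^^^^^^^^^^^^^
cv2.error: OpenCV(4.12.0) /io/opencv/modules/imgcodecs/src/loadsave.cpp:1058: error: (-215:Assertion failed) image.channels() == 1 || image.channels() == 3 || image.channels() == 4 in function 'imwrite_'
```

Request:
drive_tool(
  steps=[
    [-0.05, 0.007, 0.1, 0, 0, 0],
    [-0.097, 0.007, 0.187, 0, 0, 0],
    [-0.097, 0.007, 0.187, 0, 0, 0],
    [-0.097, 0.007, 0.187, 0, 0, 0],
  ],
)

```text
clock: 9.37
position: [0.653, -0.0459, 0.085]
orientation: [-1.836, -2.142, -0.363]
contact_force: [1.1, 0.1, -3.3]
finger_gap: 0.0297
finger_force: 60.3
```

Request:
drive_tool(
  steps=[
    [-0.005, 0, 0.012, 0, 0, 0],
    [-0.01, 0, 0.023, 0, 0, 0],
    [-0.015, 0, 0.037, 0, 0, 0],
    [-0.015, 0, 0.037, 0, 0, 0],
    [-0.015, 0, 0.037, 0, 0, 0],
  ],
)

```text
clock: 9.78
position: [0.654, -0.046, 0.0826]
orientation: [-1.836, -2.144, -0.366]
contact_force: [0.2, 0.1, -3.9]
finger_gap: 0.0293
finger_force: 60.3
```

```bash
cat > chk.py <<'E'
from go import *
edge_target([.667,-.141,.034])
f=[];t=[]
for _ in range(4): bot.read_camera('scene'); o=bot.observe(); f.append(o['contact_force']);t.append(o['ft_torque'])
print('F',np.mean(f,0).round(2),'T',np.mean(t,0).round(2))
E
python3 chk.py
```

```text
at [ 0.654  -0.046   0.0826] shift [-0.012 -0.015  0.047] turn [0.0002 0.0005 0.0008] F [ 0.2  0.1 -3.9] T [-0.47 -0.09 -0.01] j [-0.24  0.75  1.57  0.43  1.02 -0.65] t 9.7833
F [ 0.2  -0.13 -3.22] T [-0.45 -0.06 -0.02]
```

Request:
drive_tool(
  steps=[
    [-0.008, 0, 0.018, 0, 0, 0],
    [-0.008, 0, 0.018, 0, 0, 0],
    [-0.008, 0, 0.018, 0, 0, 0],
  ],
)

```text
clock: 10.23
position: [0.6543, -0.0461, 0.081]
orientation: [-1.837, -2.144, -0.366]
contact_force: [0.6, 0.6, -0.1]
finger_gap: 0.0291
finger_force: 60.9
```

Request:
drive_tool(
  steps=[
    [-0.004, 0, 0.009, 0, 0, 0],
    [-0.004, 0, 0.009, 0, 0, 0],
    [-0.004, 0, 0.009, 0, 0, 0],
  ],
)

```text
clock: 10.48
position: [0.6543, -0.0459, 0.0801]
orientation: [-1.836, -2.144, -0.366]
contact_force: [-0.0, 2.5, 3.1]
finger_gap: 0.029
finger_force: 61.1
```

```bash
python3 chk.py
```

```text
at [ 0.6543 -0.0459  0.0801] shift [-0.003 -0.019  0.023] turn [0.0004 0.0005 0.0009] F [-0.   2.5  3.1] T [-0.21 -0.15 -0.01] j [-0.24  0.75  1.57  0.43  1.02 -0.66] t 10.4833
F [0.5  3.45 3.77] T [-0.1  -0.17  0.04]
```

Contact at about 7 N. I'll ease off slightly, then check the dial and the edge with the cameras.

Request:
drive_tool(
  steps=[
    [0.001, 0, -0.003, 0, 0, 0],
    [0.001, 0, -0.003, 0, 0, 0],
    [0.001, 0, -0.003, 0, 0, 0],
    [0.001, 0, -0.003, 0, 0, 0],
  ],
)

```text
clock: 11.02
position: [0.6542, -0.0461, 0.08]
orientation: [-1.836, -2.144, -0.366]
contact_force: [1.1, 4.3, 4.3]
finger_gap: 0.0295
finger_force: 61.1
```

```bash
cat > last.py <<'E'
from go import *
o=bot.observe();Tt=R.from_rotvec(o['orientation']);M=Tt.as_matrix();S=R.from_matrix(np.c_[M[:,1],M[:,0],-M[:,2]])
org=o['position']+Tt.apply([.004,0,.0035])
print('tilt',np.degrees(np.arcsin(M[2,0])),'roll',np.degrees(np.arcsin(M[2,1])),'edge',(org+S.apply([0,-.11,0])).round(4))
n=12;A={};P={}
for c in('scene','top','wrist'):
    P[c]=bot.camera_params(c);A[c]=(sum(bot.read_camera(c).astype('float32') for _ in range(n))/n)[:,:,::-1];np.save(f'pics/L_{c}.npy',A[c])
np.save('pics/L_meta.npy',dict(P=P,org=org,M=M),allow_pickle=True)
print('F',bot.observe()['contact_force'],bot.observe()['ft_torque'],bot.observe()['clock'])
def rect(c,L0,ex,ey,N,s): # plane patch in scraper mm
    a,b=np.meshgrid((np.arange(N)-N/2)/s,(N/2-np.arange(N))/s)
    L=(np.array(L0)+a.ravel()[:,None]*np.array(ex)+b.ravel()[:,None]*np.array(ey))/1e3
    W=S.apply(L)+org;p=P[c];f=200/np.tan(np.radians(p['fovy'])/2);E=np.array(p['extrinsics']);q=W@E[:3,:3].T+E[:3,3]
    m=np.stack([p['cx']-f*q[:,0]/q[:,2],p['cy']+f*q[:,1]/q[:,2]],1).reshape(N,N,2).astype('float32');return cv2.remap(A[c],m,None,cv2.INTER_CUBIC)
d=rect('scene',[-10,94,51],[0,1,0],[0,0,1],300,3.2)
for a in(-60,-30,0,22.5,30,60): 
    v=np.array([np.sin(np.radians(a)),-np.cos(np.radians(a))]);cv2.line(d,tuple((150+v*41*3.2).astype(int)),tuple((150+v*46*3.2).astype(int)),(0,0,200),1)
cv2.circle(d,(150,150),int(40*3.2),(0,150,0),1)
e=proj(P['scene'],org+S.apply([0,-.06,0]));t=proj(P['top'],org+S.apply([0,-.06,0]))
def crop(c,q,w=75,h=75,s=4):
    u,v=int(q[0]),int(q[1]);i=cv2.resize(A[c][v-h:v+h,u-w:u+w],None,fx=s/1.,fy=s/1.,interpolation=cv2.INTER_CUBIC)
    for L in((-.021,-.11,0),(.021,-.11,0)):
        k=(proj(P[c],org+S.apply(L))-[u-w,v-h]+.5)*s;cv2.circle(i,tuple(int(x) for x in k),4,(0,255,0),1)
    return i
i=np.hstack([np.vstack([d,cv2.resize(crop('top',t),(300,300))]),cv2.resize(crop('scene',e),(500,500))[:,:500] if 0 else np.vstack([crop('scene',e,62,75,4)])])
cv2.imwrite('pics/last.png',np.clip(i*1.6,0,255).astype('uint8'));print(i.shape)
E
python3 last.py
```

```text
tilt 22.408482455930958 roll 0.11152445038628854 edge [ 0.6691 -0.1416  0.0364]
F [2.67924867 3.53803557 3.73089385] [-0.12592278 -0.56226887  0.09830343] 12.8167
(600, 796, 3)
```

View pics/last.png

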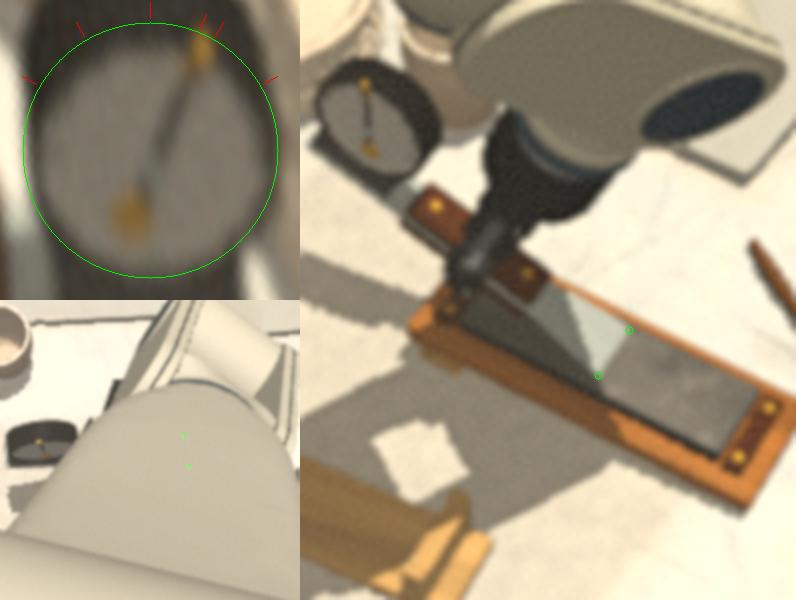

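The needle lies along the line to the tab, and the edge sits whole on the stone at (598,376) to (630,330) with a margin on both sides. I'll check the needle angle numerically and re-read the force.

```bash
python3 chk.py; cat > ang.py <<'E'
from h import *
m=np.load('pics/L_meta.npy',allow_pickle=True).item();A=np.load('pics/L_scene.npy');p=m['P']['scene'];M=m['M'];S=R.from_matrix(np.c_[M[:,1],M[:,0],-M[:,2]]);org=m['org']
N,s=400,5
a,b=np.meshgrid((np.arange(N)-N/2)/s,(N/2-np.arange(N))/s)
L=np.c_[np.full(N*N,-10),94+a.ravel(),51+b.ravel()]/1e3
f=200/np.tan(np.radians(p['fovy'])/2);E=np.array(p['extrinsics']);q=(S.apply(L)+org)@E[:3,:3].T+E[:3,3]
r=cv2.remap(A,np.stack([p['cx']-f*q[:,0]/q[:,2],p['cy']+f*q[:,1]/q[:,2]],1).reshape(N,N,2).astype('float32'),None,cv2.INTER_CUBIC)
sat=np.clip(r[:,:,2]-r[:,:,0]-15,0,None)
def cen(k): return np.array([(a*sat*k).sum(),(b*sat*k).sum()])/(sat*k).sum()
tab=cen((b>20)&(abs(a-15)<9));bob=cen((b<-8)&(b>-32)&(abs(a+6)<12));print('tab',tab,'bob',bob,'line deg',np.degrees(np.arctan2(*(tab-bob))))
g=r.mean(2);d=(tab-bob)/np.linalg.norm(tab-bob);n=np.array([d[1],-d[0]])
ts=np.arange(20,50,2.);off=[]
for t in ts:
    w=np.arange(-7,7.01,.25);P=bob+d*t+w[:,None]*n
    v=cv2.remap(g,(P[:,0]*s+N/2).astype('float32')[None],(N/2-P[:,1]*s).astype('float32')[None],cv2.INTER_LINEAR)[0]
    base=np.interp(w,[-6,6],[v[(w<-5)].mean(),v[w>5].mean()]);k=np.clip(base-v,0,None);off.append((w*k).sum()/k.sum())
print(np.c_[ts,off].round(2).tolist())
E
python3 ang.py
```

```text
at [ 0.654  -0.0462  0.0799] shift [ 0.    -0.015  0.023] turn [0.0002 0.0005 0.0008] F [2.7 3.5 3.7] T [-0.13 -0.56  0.1 ] j [-0.24  0.75  1.57  0.43  1.02 -0.66] t 12.8167
F [2.97 3.43 4.03] T [-0.09 -0.57  0.11]
tab [15.52299875 30.62845461] bob [ -5.62688402 -20.95929837] line deg 22.292587104261887
[[20.0, 0.66], [22.0, 0.38], [24.0, 0.16], [26.0, 0.04], [28.0, -0.04], [30.0, -0.05], [32.0, -0.14], [34.0, -0.25], [36.0, -0.29], [38.0, -0.33], [40.0, -0.35], [42.0, -0.21], [44.0, -0.07], [46.0, 0.21], [48.0, 0.3]]
```

Contact is centred, but about 3 N of side load has built up and the needle reads roughly 0.5 deg short. I'll lift a little, add 0.4 deg and set the edge down more lightly.

Request:
drive_tool(
  steps=[
    [0.012, 0, -0.03, 0, 0, 0],
    [0.012, -0.01, -0.03, 0, 0.0022, 0],
    [0.012, -0.01, -0.03, 0, 0.0022, 0],
    [0.012, -0.01, -0.03, 0, 0.0022, 0],
  ],
)

```text
clock: 13.35
position: [0.6519, -0.0466, 0.0822]
orientation: [-1.832, -2.137, -0.369]
contact_force: [-0.1, -0.0, -3.9]
finger_gap: 0.0289
finger_force: 60.4
```

Request:
drive_tool(
  steps=[
    [-0.004, 0, 0.01, 0, 0, 0],
    [-0.006, 0, 0.014, 0, 0, 0],
    [-0.006, 0, 0.014, 0, 0, 0],
    [-0.006, 0, 0.014, 0, 0, 0],
  ],
)

```text
clock: 13.68
position: [0.6528, -0.0464, 0.0815]
orientation: [-1.832, -2.139, -0.371]
contact_force: [-0.2, -0.2, -1.8]
finger_gap: 0.0294
finger_force: 60.6
```

```bash
python3 chk.py
```

```text
at [ 0.6528 -0.0464  0.0815] shift [-0.006 -0.003  0.038] turn [ 0.0001 -0.0017  0.0007] F [-0.2 -0.2 -1.8] T [-0.51 -0.05 -0.05] j [-0.24  0.75  1.57  0.43  1.02 -0.66] t 13.6833
F [ 0.15  0.58 -2.62] T [-0.5  -0.05  0.01]
```

Request:
drive_tool(
  steps=[
    [-0.002, 0, 0.003, 0, 0, 0],
    [-0.003, 0, 0.007, 0, 0, 0],
    [-0.003, 0, 0.007, 0, 0, 0],
    [-0.003, 0, 0.007, 0, 0, 0],
    [-0.003, 0, 0.007, 0, 0, 0],
    [-0.003, 0, 0.007, 0, 0, 0],
    [-0.003, 0, 0.007, 0, 0, 0],
    [-0.003, 0, 0.007, 0, 0, 0],
  ],
)

```text
clock: 14.55
position: [0.6531, -0.0462, 0.081]
orientation: [-1.832, -2.139, -0.372]
contact_force: [-1.1, 0.7, 1.2]
finger_gap: 0.0292
finger_force: 60.7
```

```bash
python3 chk.py; sed -i 's/^n=12/n=10/' last.py; python3 last.py; python3 ang.py
```

```text
at [ 0.6531 -0.0462  0.081 ] shift [-0.005 -0.006  0.033] turn [ 0.0003 -0.0018  0.0008] F [-1.1  0.7  1.2] T [-0.32  0.04 -0.05] j [-0.24  0.75  1.57  0.43  1.02 -0.66] t 14.55
F [-0.64  1.79  1.45] T [-0.27  0.03 -0.03]
tilt 22.81409922383468 roll 0.09747870956466348 edge [ 0.6679 -0.1414  0.0367]
F [0.45662941 2.45100093 2.20808899] [-0.0688138  -0.11593153  0.02094699] 16.25
(600, 796, 3)
tab [15.3049621  30.24141839] bob [ -5.5654018 -20.3258759] line deg 22.42714163777591
[[20.0, 0.61], [22.0, 0.32], [24.0, -0.05], [26.0, -0.12], [28.0, 0.01], [30.0, -0.14], [32.0, -0.35], [34.0, -0.27], [36.0, -0.22], [38.0, -0.35], [40.0, -0.36], [42.0, -0.05], [44.0, 0.42], [46.0, 0.82], [48.0, 0.66]]
```

Request:
drive_tool(
  steps=[
    [-0.001, 0, 0.003, 0, -0.0008, 0],
    [-0.002, 0, 0.005, 0, -0.0017, 0],
    [-0.002, 0, 0.005, 0, -0.0017, 0],
    [-0.002, 0, 0.005, 0, -0.0017, 0],
    [-0.002, 0, 0.005, 0, -0.0017, 0],
    [-0.002, 0, 0.005, 0, -0.0017, 0],
    [-0.002, 0, 0.005, 0, -0.0017, 0],
    [-0.002, 0, 0.005, 0, -0.0017, 0],
    [-0.002, 0, 0.005, 0, -0.0017, 0],
    [-0.002, 0, 0.005, 0, -0.0017, 0],
  ],
)

```text
clock: 17.08
position: [0.653, -0.0464, 0.0803]
orientation: [-1.836, -2.143, -0.367]
contact_force: [1.8, 3.1, 2.3]
finger_gap: 0.029
finger_force: 60.9
```

```bash
python3 chk.py; python3 last.py; python3 ang.py
```

```text
at [ 0.653  -0.0464  0.0803] shift [-0.001 -0.005  0.027] turn [0.0002 0.     0.0007] F [1.8 3.1 2.3] T [-0.2  -0.09  0.02] j [-0.24  0.75  1.57  0.43  1.02 -0.66] t 17.0833
F [0.1  2.27 2.33] T [-0.22 -0.09  0.01]
tilt 22.49553144538361 roll 0.0895903093773162 edge [ 0.6679 -0.1418  0.0365]
F [-0.13794164  1.62203093  2.85969906] [-0.38684209 -0.10103913  0.01586719] 18.7833
(600, 796, 3)
tab [15.55090324 30.46975423] bob [ -5.86615248 -21.01555954] line deg 22.586518558178945
[[20.0, 0.58], [22.0, 0.49], [24.0, 0.31], [26.0, 0.05], [28.0, -0.28], [30.0, -0.43], [32.0, -0.44], [34.0, -0.41], [36.0, -0.4], [38.0, -0.47], [40.0, -0.51], [42.0, -0.48], [44.0, -0.32], [46.0, -0.21], [48.0, -0.31]]
```

Tilt is 22.5 deg, the line from bob to tab is vertical to within 0.1 deg, the press is about 5 N and the tool is still. I'll hand it in.

```bash
python3 -c "
from rig import bot
print(bot.close_job())"
```

```text
the job is handed in; nothing more can be done
None
```

The job is handed in: the scraper is held with its whole edge on the stone at about 5 N and a tilt of 22.5°, the needle on the index tab to within about 1° by the camera, after about 19 s of the 42 s allowed.

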